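Set the reader lamp, index the tube carousel three clicks and hold

TASK

First set the red-balled lamp lever to the green mark on its scale (60 degrees) and let go of it. Then grip the black bar on top of the tube carousel and turn it clockwise, counting clicks, to the third stop, so that the light-blue-capped tube faces the reader's window, without running on to the fourth; the carousel springs home if released, so finish while still gripping the bar and holding it at the third stop. Leave the other things on the bench where they stand.

Things in the scene. Friction and masses are not known exactly. Their poses are not given: they have to be found in the camera images.
- lamp_lever (a joint): Angle of the lamp lever, rad: 0 leaning 50 degrees towards the lever box's -x side, upright at 0.873, 1.745 leaning 50 degrees to the +x side. The green mark is at 1.047 (60 degrees; the black ticks are 20 degrees apart). Starts between 0 and 0.6. Stays where it is left (friction 0.12 N m).
- lever_tip (a point): Centre of the red ball, 26 mm in diameter, at the lever's free end, 90 mm from the hinge; the rod is 10 mm thick. The ball can be gripped from above, fingers either side along the box's y.
- lever_hinge (a point): Point on the lever's hinge axis, in the lever's swing plane, 50 mm above the bench, over the middle of the lever box. Axes: z up, y along the hinge axis, x the way the lever swings as its angle grows.
- lever_box: Grey lever box, 110 x 64 x 42 mm high, fixed; origin under its centre, axes as lever_hinge. A white scale disc of 45 mm radius about the hinge stands 17 to 23 mm to the +y side of the swing plane. The box may stand left or right of the carousel, its yaw within 0.35 rad.
- index (a joint): Turn of the carousel, rad, 0 at its home stop (start), growing clockwise seen from above. Click stops every 0.419 rad (24 degrees): first 0.419, second 0.838, third 1.257, fourth 1.676, end 2.094. Needs about 0.05 to 0.3 N m: most just after a stop, falling to the crest midway and dropping away into the next stop. A spring takes it home from any stop if let go.
- bar_grip (a point): Point to grip in the middle of the black bar handle on the carousel's vertical axis, 164 mm above the bench. The bar is 52 mm long, 14 mm thick and 42 mm high, its top 16 mm above this point. Axes: y along the bar towards its white stripe (at home it points to the reader), x across its thickness, z up. The tube caps round it (75 mm radius) reach 124 mm above the bench.
- carousel: Cream carousel with tubes, post and black bar handle (one piece), turning on reader_unit; origin on its axis, 30 mm above the bench, z up, y to the reader at home.
- reader_unit: Grey round base (200 mm wide, 28 mm high) with the cream carousel of 15 tube places and the white reader (64 x 56 x 124 mm high, dark window) at its +y rim, 114 to 170 mm from the axis. Origin on the bench on the carousel axis. Fixed; yaw within 0.35 rad. The only light-blue-capped tube is three places from the window at the start.
- full_rack: Cream tube rack with red-capped tubes, 81 x 206 mm, 87 mm high with tubes, origin under its centre. Leave it.
- specimen_pot: White open pot, 48 mm wide, 50 mm high, standing between carousel and lever box; origin under its centre. Leave it.
- tape_roll: Paper tape roll lying flat, 56 mm outside, 25 mm high, between carousel and lever box; origin under its centre. Leave it.
- pump_bottle: White bottle with red pump head, 64 mm wide, 184 mm high, at the left edge; origin under its centre. Leave it.
Things that resemble listed ones, but are neither listed nor needed, are in the scene too. What is shaped like the lever_box but purple is not meant.

How it is judged:
By the outcome, as a careful person would: the job done as asked, in the order asked, and still so for the second after the job is handed in, while the arm keeps its last pose, push and grip.
It also fails if it takes over 51 s, if anything falls off the work surface, if the arm or the gripper's body presses on something with over 40 N, if the wrist force passes 120 N, or if a joint passes its speed limit or range.

ROBOT

A 6-joint arm with a two-finger parallel gripper is mounted at the origin on the work surface. World frame = base frame: x ahead of the robot, y to its left, z up, the work surface at z = 0. Lengths are in m, angles in rad, forces in N, time in s.
With the tool pointing down it reaches from about 0.375 to 0.75 m from the base axis. Payload 9 kg.
Tool frame: the origin (TCP) lies at the very end of the fingers, on their centre line; the grasp point (between the pads) lies 19 mm behind it; z points along the fingers, y is the line along which they close (so a half turn about z gives the same grasp; the last joint's range is limited). The gripper opens to 85 mm and grips with 20 to 120 N. Pads are 22 mm wide; open, the fingers measure 114 mm over their backs; the gripper's body (76 mm by 85 mm) begins 54 mm behind the grasp point. The pads swing forward as they close: fully open they stand 13 mm farther back than shut.
Start: joints at [-1.38, 0.104, 0.097, 1.564, 0, 1.353], TCP at [0.239, -0.551, 0.231] pointing down, gripper open.
Joint ranges: [-2.99, 2.99], [-0.84, 1.86], [-1.1, 1.16], [-1.84, 2.11], [-1.51, 1.56], [-3.14, 3.14]. Speed limits (rad/s): [2.22, 2.22, 2.57, 3.14, 3.14, 3.14].

INTERFACE

Orientations are given as [roll, pitch, yaw] about the fixed x, y, z axes, in that order (R = Rz(yaw) Ry(pitch) Rx(roll)).
In Python, from cell import telemetry, get_image, order gives the robot as it stands.
- The arm moves only by the tool drive_tool, never from a script. Its argument "increments" is a list of rows, each an object of numbers: "gripper": the opening, from 0 (shut) to 1 (fully open); "tx", "ty", "tz": the shift along the tool's x, y, z in m; "twist": the turn about the tool's z in rad. A call has 1 to 20 rows; each row is the pose to reach, as a shift and turn from the pose commanded when the call began, along the tool's axes at that moment; what a row does not reach only later rows make up. A row lasts 1/10 s, in which the tool goes at most 50 mm and 8.59 degrees, less where a joint would pass 70% of its speed; a pose out of reach is approached as far as the arm can. A call with a gripper value outside its range is refused whole. The fingers move at their own pace and stop on an object; the grip force is fixed at half the most. Time passes only in rows, so rows that repeat a pose let the fingers close. It gives the time, the measured TCP pose, the force, the opening and the grip force at its end, in the units of the state.
- telemetry.get_obs(): the state, without advancing time (a new reading comes with each control period).
- get_image(name): name is "scene" or "side" or "wrist"; returns a dict with "pixels" (420x560x3 uint8, blue, green, red), "mtx" (3x3 intrinsics, pixels), "R" (3x3) and "t" (3): a world point X has camera coordinates R X + t. Camera axes: x right, y down, z forward; pixel columns grow to the right and rows downward; lengths in m; the calibration is good to about 2 mm. The wrist camera is an equidistant fisheye: a pixel r from the principal point sees the ray r / f radians off the axis. A picture is of the moment at which its call begins. There is no depth.
- order.sign_off(): hands the job in; it is judged then, once.
The state is a dict: "time_s": time; "qpos": joint angles; "joint_vel": joint speeds; "effort": joint torques, N m; "eef_pos": TCP position; "ee_rot": TCP orientation; "wrist_force": force on the tool from outside, world axes, zero at the start; "wrist_torque": the same for the moment, N m; "opening": opening from 0.0 (shut) to 1.0 (fully open); "finger_force": force on a finger pad.
Only numpy, scipy, OpenCV 4.12 (cv2) and the standard library are available. Lean on these libraries where they do the work, as an engineer would, in place of code of your own. Each camera call takes 0.05 s, during which the arm holds its last target. There are 200 camera calls.

## Working session

There is one attempt and no reset: what is moved stays moved. The work goes in short steps, Python scripts to look and compute and a tool call to move; the robot and the scene stay as the last step left them, time stands still between calls to the robot, and variables do not carry over. Pictures are saved under pics/ and viewed, at most 10 in all, crops included, and the job is handed in when it is done.

Besides the shell and the picture viewer there is one more tool, called in YAML: its name, and indented under it one key for each argument. drive_tool: Moves the arm, as the interface text tells. Its arguments: {"type":"object","properties":{"increments":{"type":"array","items":{"type":"object","properties":{"gripper":{"type":"number"},"tx":{"type":"number"},"ty":{"type":"number"},"tz":{"type":"number"},"twist":{"type":"number"}}}}},"required":["increments"]}

```bash
mkdir -p pics
cat > h.py <<'E'
import numpy as np, cv2
from cell import telemetry, get_image, order
def ray(im,u,v):
    K,R,t=im["mtx"],np.array(im["R"]),np.array(im["t"])
    d=np.linalg.inv(K)@np.array([u,v,1.]); return -R.T@t, R.T@d
def onz(im,u,v,z):
    c,d=ray(im,u,v); return c+d*(z-c[2])/d[2]
def tri(a,b):
    (c1,d1),(c2,d2)=a,b
    s=np.linalg.lstsq(np.c_[d1,-d2],c2-c1,rcond=None)[0]
    p,q=c1+s[0]*d1,c2+s[1]*d2; return (p+q)/2,np.linalg.norm(p-q)
def proj(im,X):
    p=np.array(im["mtx"])@(np.array(im["R"])@X+im["t"]); return p[:2]/p[2]
def blobs(im,lo,hi,amin=15):
    hsv=cv2.cvtColor(im["pixels"],cv2.COLOR_BGR2HSV); m=cv2.inRange(hsv,lo,hi)
    n,l,s,c=cv2.connectedComponentsWithStats(m)
    return m,[(tuple(c[i].round(1)),int(s[i,4]),tuple(s[i,:4].tolist())) for i in range(1,n) if s[i,4]>=amin]
E
python3 - <<'E'
from h import *
for n in("scene","side"):
    im=get_image(n); cv2.imwrite(f"pics/{n}0.png",im["pixels"]); np.savez(f"{n}0.npz",**im)
    print(n,(-np.array(im["R"]).T@im["t"]).round(3))
    for lab,lo,hi in(("red",(0,140,80),(6,255,255)),("red2",(174,140,80),(180,255,255)),("green",(45,100,60),(80,255,255)),("blue",(85,60,120),(115,255,255))):
        print(lab,blobs(im,lo,hi)[1])
E
```

```text
scene [ 1.259 -0.138  1.301]
red [((np.float64(179.4), np.float64(106.1)), 69, (173, 101, 14, 11)), ((np.float64(209.5), np.float64(115.6)), 104, (198, 112, 24, 8)), ((np.float64(438.3), np.float64(138.2)), 113, (434, 126, 10, 23)), ((np.float64(117.5), np.float64(173.5)), 32, (115, 171, 6, 6)), ((np.float64(317.5), np.float64(175.0)), 16, (316, 173, 4, 5)), ((np.float64(357.6), np.float64(183.4)), 20, (356, 181, 5, 6)), ((np.float64(307.3), np.float64(200.3)), 22, (305, 198, 5, 6)), ((np.float64(345.9), np.float64(216.1)), 21, (344, 214, 5, 6)), ((np.float64(423.4), np.float64(254.0)), 1483, (395, 222, 63, 56)), ((np.float64(144.3), np.float64(232.6)), 47, (141, 229, 8, 8)), ((np.float64(212.9), np.float64(240.8)), 42, (210, 238, 7, 7)), ((np.float64(95.0), np.float64(253.0)), 43, (92, 250, 7, 8)), ((np.float64(352.2), np.float64(261.0)), 25, (350, 258, 5, 7)), ((np.float64(343.2), np.float64(263.5)), 24, (341, 261, 5, 6)), ((np.float64(334.1), np.float64(265.9)), 24, (332, 263, 5, 7)), ((np.float64(355.6), np.float64(269.3)), 25, (354, 267, 5, 6)), ((np.float64(315.8), np.float64(2
[... 2608 characters left out ...]
237.4)), 18, (225, 235, 4, 6)), ((np.float64(148.1), np.float64(273.7)), 2755, (111, 241, 73, 68)), ((np.float64(276.4), np.float64(256.9)), 23, (275, 254, 4, 7)), ((np.float64(234.4), np.float64(270.9)), 25, (233, 268, 4, 7)), ((np.float64(163.1), np.float64(357.4)), 209, (155, 347, 18, 20))]
red2 [((np.float64(354.7), np.float64(149.0)), 21, (352, 146, 6, 7))]
green [((np.float64(498.0), np.float64(2.4)), 29, (495, 0, 7, 6))]
blue [((np.float64(312.6), np.float64(113.0)), 99, (303, 109, 25, 10)), ((np.float64(320.0), np.float64(123.0)), 65, (313, 119, 13, 10)), ((np.float64(269.5), np.float64(265.6)), 46, (267, 262, 6, 9)), ((np.float64(215.0), np.float64(411.3)), 592, (193, 396, 47, 24))]
```

View pics/scene0.png

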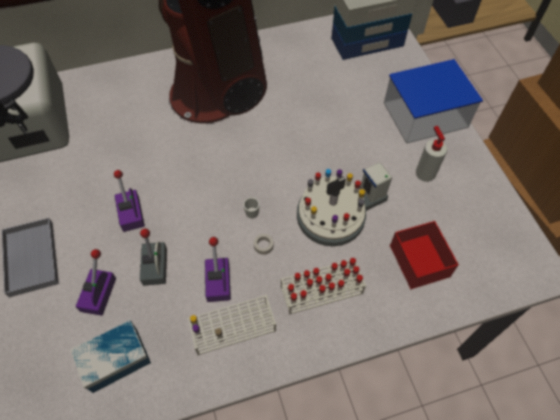

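View pics/side0.png

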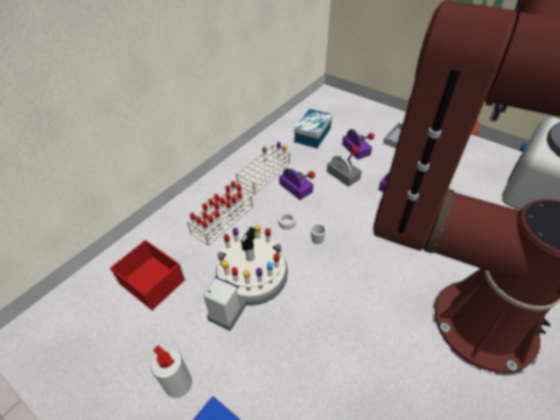

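Run:
```python
from h import *
S=dict(np.load("scene0.npz"));D=dict(np.load("side0.npz"))
T=lambda a,b:tri(ray(S,*a),ray(D,*b))
print("ball",T((144.3,232.6),(354.7,149)))
print("blue",T((327.7,170.7),(269.5,265.6)), onz(S,327.7,170.7,.12),onz(D,269.5,265.6,.12))
print("bar",T((337,185),(249,240)))
def crop(im,x,y,w,h,k): return cv2.resize(im["pixels"][y:y+h,x:x+w],None,fx=k,fy=k,interpolation=cv2.INTER_CUBIC)
a=crop(S,120,220,65,50,6);a=cv2.resize(a,(390,300))
b=cv2.resize(crop(D,320,135,65,50,6),(390,300))
c=cv2.resize(crop(S,290,160,117,90,3),(390,300)); d=cv2.resize(crop(D,198,215,117,90,3),(390,300))
cv2.imwrite("pics/m.png",np.vstack([np.hstack([a,b]),np.hstack([c,d])]))
# bench-level guess
print("box bottom guess", onz(S,152,268,.042))
```

```text
ball (array([ 0.54742503, -0.27405768,  0.13598775]), np.float64(0.001814138795439311))
blue (array([0.49553023, 0.24542364, 0.11913312]), np.float64(1.627726592200866e-05)) [0.49608483 0.24513649 0.12      ] [0.49513846 0.24589651 0.12      ]
bar (array([0.56925055, 0.23791125, 0.15764674]), np.float64(0.006581896833519885))
box bottom guess [ 0.60311655 -0.28327458  0.042     ]
```

View pics/m.png

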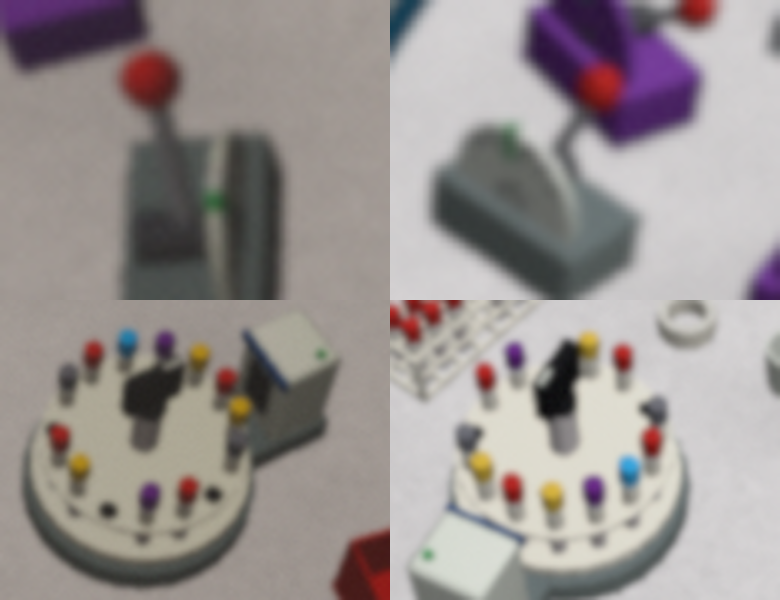

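Run:
```python
from h import *
from scipy.optimize import least_squares
S=dict(np.load("scene0.npz"));D=dict(np.load("side0.npz"))
s=[(68,377),(93,352),(128,341),(165,342),(200,355),(227,380),(240,408),(60,437),(80,465),(150,494),(188,489)]
d=[(486,376),(515,354),(589,345),(623,357),(653,441),(629,470),(594,491),(552,495),(512,487),(481,465)]
P=[onz(S,290+x/3.333,160+(y-300)/3.333,.119) for x,y in s]
Q=[onz(D,198+(x-390)/3.333,215+(y-300)/3.333,.119) for x,y in d]
for A in(P,Q,P+Q):
    A=np.array(A)[:,:2]
    f=lambda p:np.hypot(*(A-p[:2]).T)-.075
    r=least_squares(f,[.57,.24]); c=r.x
    ang=np.degrees(np.arctan2(A[:,1]-c[1],A[:,0]-c[0]))
    ph=np.degrees(np.angle(np.exp(1j*np.radians(ang*15)).mean()))/15
    print(c.round(4),(r.fun*1e3).round(1),ang.round(0),"phase mod24",round(ph,2))
# lever box
for n,im,(x0,y0,x1,y1) in(("S",S,(120,220,185,295)),("D",D,(315,140,375,195))):
    hsv=cv2.cvtColor(im["pixels"],cv2.COLOR_BGR2HSV)[y0:y1,x0:x1]
    print(n,hsv[::8,::8].tolist()[2:5])
    m=((hsv[...,0]>70)&(hsv[...,0]<110)&(hsv[...,2]<130)).astype(np.uint8)
    cs,_=cv2.findContours(m,0,2);c=max(cs,key=cv2.contourArea)+np.array([x0,y0])
    h=cv2.convexHull(c);print(cv2.contourArea(c),cv2.approxPolyDP(h,2,True)[:,0].tolist())
```

```text
[0.5752 0.2359] [-0.6  0.6 -0.3 -0.3  0.1 -0.1  0.3  0.8 -0.3 -0.4  0.1] [-137. -163.  173.  149.  125.  100.   78.  -91.  -68.  -20.    4.] phase mod24 4.77
[0.568  0.2361] [-0.4  0.2 -1.1 -0.4  0.2 -0.8  0.7 -1.1 -0.4 -0.2] [   5.  -20.  -67.  -91. -163.  172.  148.  124.  100.   75.] phase mod24 4.34
[0.5718 0.2362] [-2.9 -2.6 -3.7 -3.4 -2.  -0.9  0.8  1.1  1.3  2.9  3.4 -4.3 -3.3 -2.3
 -0.1  3.9  3.   3.9  1.1  0.2 -1.2] [-135. -162.  173.  148.  123.   97.   75.  -89.  -66.  -19.    4.    5.
  -21.  -70.  -94. -164.  173.  150.  127.  103.   78.] phase mod24 4.68
S [[[12, 22, 153], [13, 20, 153], [13, 24, 151], [1, 158, 92], [12, 22, 152], [13, 23, 154], [12, 24, 158], [13, 23, 158], [11, 22, 161]], [[13, 23, 158], [13, 20, 156], [13, 20, 154], [53, 11, 92], [50, 9, 87], [20, 12, 66], [13, 20, 154], [14, 21, 158], [13, 22, 162]], [[15, 22, 162], [10, 20, 156], [14, 24, 159], [66, 16, 82], [60, 10, 74], [38, 15, 66], [13, 21, 147], [12, 21, 160], [13, 22, 161]]]
139.0 [[153, 264], [155, 277], [141, 278], [142, 264]]
D [[[0, 3, 204], [0, 2, 207], [165, 3, 199], [65, 37, 138], [165, 3, 191], [137, 69, 85], [137, 103, 106], [158, 5, 200]], [[165, 2, 206], [0, 2, 206], [86, 17, 107], [45, 11, 97], [42, 8, 152], [165, 3, 204], [165, 2, 211], [170, 4, 208]], [[178, 24, 198], [160, 4, 207], [84, 22, 59], [86, 22, 81], [50, 7, 103], [93, 26, 118], [165, 3, 203], [170, 4, 210]]]
356.0 [[359, 178], [347, 185], [329, 173], [327, 166], [331, 162], [348, 160], [360, 172]]
```

```bash
cat >> h.py <<'E'
from scipy.spatial.transform import Rotation as Ro
def tool(): 
    o=telemetry.get_obs(); return np.array(o["eef_pos"]),Ro.from_euler("xyz",o["ee_rot"]).as_matrix(),o
def need(p,ydir=None):
    e,R,o=tool(); s=R.T@(np.array(p)-e); out=[s.round(4)]
    if ydir is not None:
        v=R.T@np.array([np.cos(ydir),np.sin(ydir),0]); a=np.arctan2(-v[0],v[1]); a=(a+np.pi/2)%np.pi-np.pi/2; out.append(round(a,4))
    print("shift/twist",out,"pos",e.round(4),"rpy",np.round(o["ee_rot"],4),"t",o["time_s"],"q",np.round(o["qpos"],3))
E
python3 - <<'E'
from h import *
need([.50,-.283,.28],np.pi/2)
im=get_image("wrist"); e,R,o=tool(); print(im["mtx"],(R.T@(-np.array(im["R"]).T@im["t"]-e)).round(4),(np.array(im["R"])@R).round(3))
S=dict(np.load("scene0.npz"))
for y in (240,246,252): print(y,S["pixels"][y,132:172].mean(1).astype(int).tolist() if 0 else S["pixels"][y,132:172,1].tolist())
for x in (146,148,162): print(x,S["pixels"][230:295,x,1].tolist())
E
```

```text
shift/twist [array([ 0.3463, -0.1413, -0.0492]), np.float64(0.4088)] pos [ 0.2384 -0.5502  0.2306] rpy [-3.1404e+00 -3.0000e-04  4.0880e-01] t 0.1 q [-1.38   0.105  0.097  1.564  0.     1.353]
[[325.1922621    0.         272.97004872]
 [  0.         325.1922621  208.02880555]
 [  0.           0.           1.        ]] [ 0.0746  0.0005 -0.1434] [[-0.     1.     0.   ]
 [-0.956  0.    -0.294]
 [-0.294 -0.     0.956]]
240 [145, 144, 145, 145, 144, 144, 143, 144, 145, 146, 142, 136, 121, 99, 81, 75, 91, 118, 140, 145, 149, 147, 147, 147, 146, 144, 143, 140, 142, 142, 141, 142, 146, 147, 148, 152, 152, 150, 151, 148]
246 [148, 148, 148, 148, 148, 147, 149, 148, 141, 121, 98, 87, 83, 83, 80, 76, 72, 69, 70, 78, 83, 88, 106, 128, 129, 101, 69, 57, 63, 73, 78, 73, 65, 75, 105, 134, 147, 150, 151, 149]
252 [148, 149, 150, 151, 151, 150, 149, 144, 127, 103, 90, 81, 82, 82, 82, 78, 76, 74, 70, 67, 74, 87, 103, 110, 96, 72, 61, 59, 66, 73, 77, 71, 59, 54, 73, 113, 140, 150, 151, 151]
146 [39, 33, 32, 33, 29, 32, 36, 45, 61, 74, 81, 86, 84, 83, 81, 79, 80, 80, 79, 81, 81, 81, 82, 77, 73, 61, 54, 52, 56, 51, 49, 49, 46, 53, 65, 76, 79, 79, 80, 79, 80, 78, 79, 80, 78, 80, 78, 77, 73, 68, 56, 51, 49, 52, 68, 97, 127, 143, 148, 151, 149, 150, 151, 149, 148]
148 [71, 50, 39, 37, 41, 51, 70, 90, 99, 96, 91, 86, 78, 72, 70, 71, 72, 73, 73, 75, 76, 76, 76, 77, 73, 66, 60, 57, 54, 51, 49, 46, 46, 54, 68, 77, 79, 79, 80, 79, 81, 80, 80, 79, 79, 81, 80, 77, 74, 66, 55, 51, 49, 54, 71, 104, 134, 146, 149, 150, 151, 150, 151, 146, 148]
162 [147, 148, 148, 148, 148, 147, 148, 148, 147, 147, 141, 128, 108, 88, 80, 77, 78, 78, 77, 77, 77, 78, 77, 77, 76, 76, 77, 73, 75, 75, 76, 74, 74, 75, 74, 74, 73, 74, 72, 73, 72, 71, 71, 71, 69, 71, 71, 67, 60, 52, 50, 49, 54, 75, 112, 138, 147, 148, 146, 147, 146, 148, 148, 149, 150]
```

drive_tool:
  increments:
    - {"tx": 0.04,"ty": -0.016,"tz": -0.006,"twist": 0.05}
    - {"tx": 0.085,"ty": -0.034,"tz": -0.012,"twist": 0.1}
    - {"tx": 0.13,"ty": -0.052,"tz": -0.018,"twist": 0.15}
    - {"tx": 0.175,"ty": -0.07,"tz": -0.025,"twist": 0.2}
    - {"tx": 0.22,"ty": -0.09,"tz": -0.03,"twist": 0.26}
    - {"tx": 0.265,"ty": -0.108,"tz": -0.037,"twist": 0.31}
    - {"tx": 0.31,"ty": -0.126,"tz": -0.044,"twist": 0.36}
    - {"tx": 0.335,"ty": -0.137,"tz": -0.049,"twist": 0.4}
    - {"tx": 0.346,"ty": -0.141,"tz": -0.049,"twist": 0.409}
    - {"tx": 0.346,"ty": -0.141,"tz": -0.049,"twist": 0.409}
    - {"tx": 0.346,"ty": -0.141,"tz": -0.049,"twist": 0.409}

```text
invalid input
```

Run:
```python
from h import *
need([.50,-.283,.28],np.pi/2)
im=get_image("wrist"); np.savez("w1.npz",**im)
K=im["mtx"]
# undistort fisheye equidistant to pinhole
und=cv2.fisheye.undistortImage(im["pixels"],np.array(K),np.zeros(4),Knew=np.array([[400.,0,280],[0,400,210],[0,0,1]]))
cv2.imwrite("pics/w1.png",cv2.resize(und,None,fx=1.42,fy=1.42,interpolation=cv2.INTER_CUBIC))
```

```text
shift/twist [array([ 0.3462, -0.1414, -0.0491]), np.float64(0.4088)] pos [ 0.2385 -0.5503  0.2307] rpy [-3.1406e+00 -3.0000e-04  4.0880e-01] t 0.15 q [-1.38   0.105  0.097  1.564  0.     1.353]
```

View pics/w1.png

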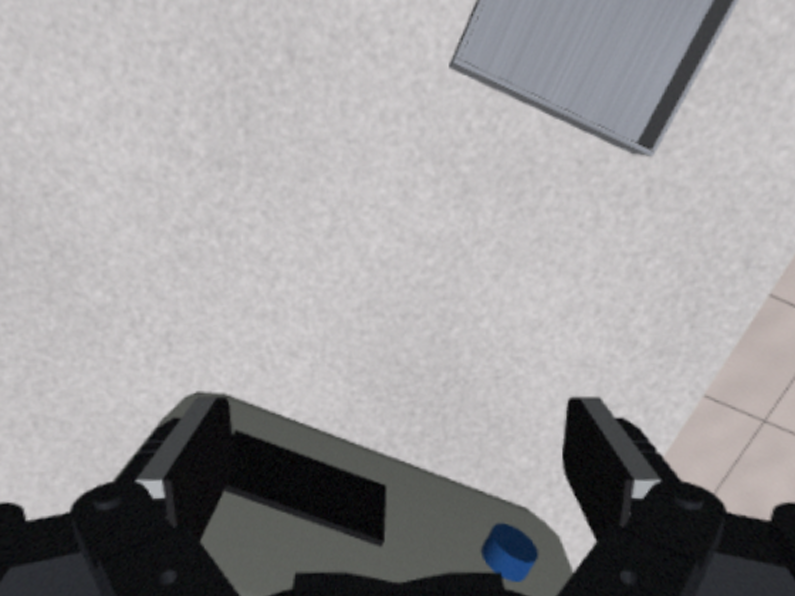

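The wrist view is still from the start pose, with a grey device below and a tray at (600,60): the move was refused. I'll retry with all fields given.

drive_tool:
  increments:
    - {"gripper": 1.0,"tx": 0.04,"ty": -0.016,"tz": -0.006,"twist": 0.05}
    - {"gripper": 1.0,"tx": 0.085,"ty": -0.034,"tz": -0.012,"twist": 0.1}
    - {"gripper": 1.0,"tx": 0.13,"ty": -0.052,"tz": -0.018,"twist": 0.15}
    - {"gripper": 1.0,"tx": 0.175,"ty": -0.07,"tz": -0.025,"twist": 0.2}
    - {"gripper": 1.0,"tx": 0.22,"ty": -0.09,"tz": -0.03,"twist": 0.26}
    - {"gripper": 1.0,"tx": 0.265,"ty": -0.108,"tz": -0.037,"twist": 0.31}
    - {"gripper": 1.0,"tx": 0.31,"ty": -0.126,"tz": -0.044,"twist": 0.36}
    - {"gripper": 1.0,"tx": 0.335,"ty": -0.137,"tz": -0.049,"twist": 0.4}
    - {"gripper": 1.0,"tx": 0.346,"ty": -0.141,"tz": -0.049,"twist": 0.409}
    - {"gripper": 1.0,"tx": 0.346,"ty": -0.141,"tz": -0.049,"twist": 0.409}

```text
time_s: 1.2
eef_pos: [0.5006, -0.2829, 0.28]
ee_rot: [-3.142, 0.0, 0.002]
wrist_force: [0.0, -0.4, -0.5]
opening: 1.003
finger_force: 0.0
```

```bash
cat >> h.py <<'E'
def und(im,f=400.):
    Kn=np.array([[f,0,280],[0,f,210],[0,0,1]])
    p=cv2.fisheye.undistortImage(im["pixels"],np.array(im["mtx"]),np.zeros(4),Knew=Kn)
    return dict(pixels=p,mtx=Kn,R=np.array(im["R"]),t=np.array(im["t"]))
E
python3 - <<'E'
from h import *
im=und(get_image("wrist")); np.savez("w1.npz",**im)
print((-im["R"].T@im["t"]).round(3))
for lab,lo,hi in(("red",(0,140,80),(8,255,255)),("green",(45,100,60),(80,255,255))): print(lab,blobs(im,lo,hi)[1])
cv2.imwrite("pics/w2.png",cv2.resize(im["pixels"],None,fx=1.4,fy=1.4,interpolation=cv2.INTER_CUBIC))
E
```

```text
[ 0.575 -0.283  0.423]
red [((np.float64(43.8), np.float64(39.3)), 1113, (24, 21, 41, 38)), ((np.float64(441.0), np.float64(119.1)), 850, (424, 103, 35, 33)), ((np.float64(266.0), np.float64(129.5)), 1008, (249, 112, 35, 36)), ((np.float64(314.7), np.float64(372.0)), 531, (302, 358, 26, 28))]
green [((np.float64(468.5), np.float64(10.8)), 113, (462, 4, 14, 14)), ((np.float64(253.7), np.float64(68.1)), 99, (249, 62, 10, 15)), ((np.float64(293.2), np.float64(290.3)), 55, (290, 287, 8, 8))]
```

View pics/w2.png

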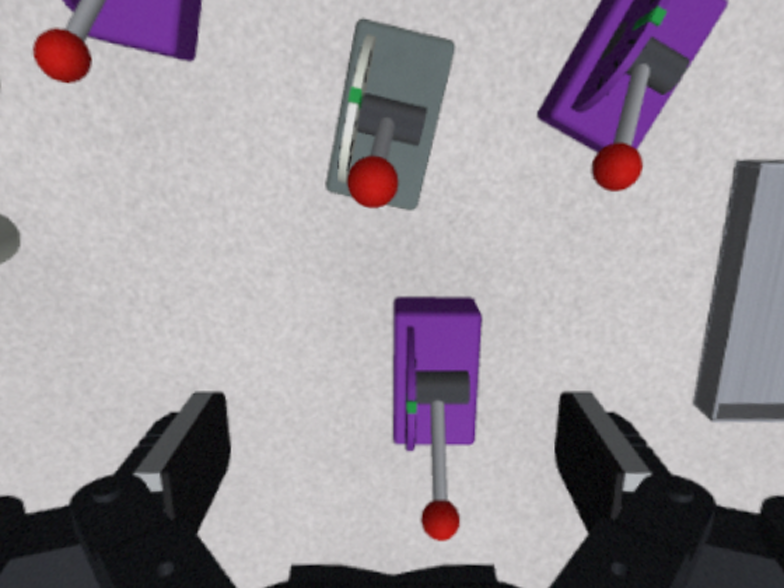

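The grey lever box has its top corners at about (360,20), (454,42), (415,209) and (328,190), the ball at (373,181) and the green mark at (355,96). A purple lever stands below it.

Run:
```python
from h import *
im=dict(np.load("w1.npz"));S=dict(np.load("scene0.npz"));D=dict(np.load("side0.npz"))
C=[onz(im,x/1.4,y/1.4,.042)[:2] for x,y in((359,19),(455,42),(416,209),(327,189))]
C=np.array(C);print(C.round(4))
c=C.mean(0);v=(C[0]+C[1]-C[2]-C[3])/2;w=(C[0]+C[3]-C[1]-C[2])/2
print("centre",c,"len",np.linalg.norm(v),"wid",np.linalg.norm(w),"yaw",np.arctan2(v[1],v[0]),np.arctan2(w[1],w[0])-np.pi/2)
# mask-based refinement
hsv=cv2.cvtColor(im["pixels"],cv2.COLOR_BGR2HSV)
print("hsv box",hsv[60,290],hsv[100,290],"bench",hsv[150,200])
r=ray(im,266,129.5); print("ball",tri(r,ray(D,354.7,149)),tri(r,ray(S,144.3,232.6)))
yaw=np.arctan2(v[1],v[0]);ex=np.array([np.cos(yaw),np.sin(yaw),0]);h=np.r_[c,.05]
# ball from wrist ray meets swing plane
n=np.array([-ex[1],ex[0],0]); p=r[0]+r[1]*((h-r[0])@n)/(r[1]@n)
# least-squares ball: closest to 90mm arc
A=np.linspace(0,1.745,700); tip=h+.09*(np.sin(A-.873)[:,None]*ex+np.cos(A-.873)[:,None]*[0,0,1])
e=np.array([np.linalg.norm(proj(im,t)-[266,129.5]) for t in tip]);i=e.argmin()
print("angle",A[i],e[i],tip[i]); 
for k in(.05,): 
    g=h+n*.017+.045*(np.sin(1.047-.873)*ex+np.cos(.174)*np.array([0,0,1])); print("green proj",proj(im,g),"seen 253.7,68.1")
T=h+.09*(np.sin(1.047-.873)*ex+np.array([0,0,np.cos(.174)]));print("target",T)
need(tip[i]+[0,0,-.019],yaw+np.pi/2)
```

```text
[[ 0.636  -0.2628]
 [ 0.623  -0.3227]
 [ 0.5184 -0.2999]
 [ 0.5318 -0.2397]]
centre [ 0.57730268 -0.28127241] len 0.10687379161693387 wid 0.061461880757557465 yaw -0.2168678468538382 -0.2155039598196311
hsv box [ 92  30 110] [100  13  60] bench [170   4 204]
ball (array([ 0.54649192, -0.27357101,  0.13722782]), np.float64(0.0001727750572144677)) (array([ 0.54618083, -0.27359603,  0.13273181]), np.float64(0.0004484417940214918))
angle 0.5092703862660944 1.3798328179545651 [ 0.54603407 -0.27438291  0.13411188]
green proj [258.1328537   68.95026951] seen 253.7,68.1
target [ 0.59251881 -0.28462503  0.13864101]
shift/twist [array([ 0.0464, -0.0094,  0.1647]), np.float64(0.2182)] pos [ 0.4998 -0.2838  0.2798] rpy [-3.1416e+00  7.0000e-04  1.4000e-03] t 1.25 q [-0.744  0.045  0.123  1.65  -0.     2.397]
```

drive_tool:
  increments:
    - {"gripper": 1.0,"tx": 0.02,"ty": -0.005,"tz": 0.02,"twist": 0.11}
    - {"gripper": 1.0,"tx": 0.0465,"ty": -0.01,"tz": 0.05,"twist": 0.218}
    - {"gripper": 1.0,"tx": 0.0465,"ty": -0.01,"tz": 0.09,"twist": 0.218}
    - {"gripper": 1.0,"tx": 0.0465,"ty": -0.01,"tz": 0.13,"twist": 0.218}
    - {"gripper": 1.0,"tx": 0.0465,"ty": -0.01,"tz": 0.163,"twist": 0.218}
    - {"gripper": 1.0,"tx": 0.0465,"ty": -0.01,"tz": 0.163,"twist": 0.218}
    - {"gripper": 0.0,"tx": 0.0465,"ty": -0.01,"tz": 0.163,"twist": 0.218}
    - {"gripper": 0.0,"tx": 0.0465,"ty": -0.01,"tz": 0.163,"twist": 0.218}
    - {"gripper": 0.0,"tx": 0.0465,"ty": -0.01,"tz": 0.163,"twist": 0.218}
    - {"gripper": 0.0,"tx": 0.0465,"ty": -0.01,"tz": 0.163,"twist": 0.218}
    - {"gripper": 0.0,"tx": 0.0465,"ty": -0.01,"tz": 0.163,"twist": 0.218}
    - {"gripper": 0.0,"tx": 0.0465,"ty": -0.01,"tz": 0.163,"twist": 0.218}

```text
time_s: 2.45
eef_pos: [0.5472, -0.273, 0.1193]
ee_rot: [-3.141, -0.002, -0.217]
wrist_force: [-1.2, 6.2, 9.0]
opening: 0.269
finger_force: 58.3
```

Run:
```python
from h import *
h=np.array([.5773,-.2813,.05]);yaw=-.2162;ex=np.array([np.cos(yaw),np.sin(yaw),0])
for a in np.linspace(.52,1.047,6):
    need(h+.09*(np.sin(a-.873)*ex+np.array([0,0,np.cos(a-.873)]))-[0,0,.019],yaw+np.pi/2)
```

```text
shift/twist [array([0.0001, 0.0017, 0.0038]), np.float64(-0.001)] pos [ 0.5472 -0.273   0.1193] rpy [-3.1407e+00 -1.7000e-03 -2.1720e-01] t 2.45 q [-6.770e-01  1.450e-01 -6.100e-02  1.363e+00  2.000e-03  2.682e+00]
shift/twist [array([0.0092, 0.0017, 0.001 ]), np.float64(-0.001)] pos [ 0.5472 -0.273   0.1193] rpy [-3.1407e+00 -1.7000e-03 -2.1720e-01] t 2.45 q [-6.770e-01  1.450e-01 -6.100e-02  1.363e+00  2.000e-03  2.682e+00]
shift/twist [array([ 0.0185,  0.0016, -0.0008]), np.float64(-0.001)] pos [ 0.5472 -0.273   0.1193] rpy [-3.1407e+00 -1.7000e-03 -2.1720e-01] t 2.45 q [-6.770e-01  1.450e-01 -6.100e-02  1.363e+00  2.000e-03  2.682e+00]
shift/twist [array([ 0.0279,  0.0016, -0.0016]), np.float64(-0.001)] pos [ 0.5472 -0.273   0.1193] rpy [-3.1407e+00 -1.7000e-03 -2.1720e-01] t 2.45 q [-6.770e-01  1.450e-01 -6.100e-02  1.363e+00  2.000e-03  2.682e+00]
shift/twist [array([ 0.0374,  0.0016, -0.0014]), np.float64(-0.001)] pos [ 0.5472 -0.273   0.1193] rpy [-3.1407e+00 -1.7000e-03 -2.1720e-01] t 2.45 q [-6.770e-01  1.450e-01 -6.100e-02  1.363e+00  2.000e-03  2.682e+00]
shift/twist [array([ 0.0468,  0.0016, -0.0003]), np.float64(-0.001)] pos [ 0.5472 -0.273   0.1193] rpy [-3.1407e+00 -1.7000e-03 -2.1720e-01] t 2.45 q [-6.770e-01  1.450e-01 -6.100e-02  1.363e+00  2.000e-03  2.682e+00]
```

drive_tool:
  increments:
    - {"gripper": 0.0,"tx": 0.005,"ty": 0.0,"tz": -0.0015,"twist": 0}
    - {"gripper": 0.0,"tx": 0.012,"ty": 0.0,"tz": -0.003,"twist": 0}
    - {"gripper": 0.0,"tx": 0.02,"ty": 0.0,"tz": -0.004,"twist": 0}
    - {"gripper": 0.0,"tx": 0.028,"ty": 0.0,"tz": -0.0045,"twist": 0}
    - {"gripper": 0.0,"tx": 0.036,"ty": 0.0,"tz": -0.0045,"twist": 0}
    - {"gripper": 0.0,"tx": 0.043,"ty": 0.0,"tz": -0.0035,"twist": 0}
    - {"gripper": 0.0,"tx": 0.0475,"ty": 0.0,"tz": -0.003,"twist": 0}
    - {"gripper": 0.0,"tx": 0.0475,"ty": 0.0,"tz": -0.003,"twist": 0}
    - {"gripper": 0.0,"tx": 0.0475,"ty": 0.0,"tz": -0.003,"twist": 0}

```text
time_s: 3.35
eef_pos: [0.5933, -0.2842, 0.1205]
ee_rot: [3.141, -0.001, -0.218]
wrist_force: [2.2, 0.5, 1.3]
opening: 0.002
finger_force: 0.7
```

```bash
cat >> h.py <<'E'
LH=np.array([.5773,-.2813,.05]);LY=-.2162;EX=np.array([np.cos(LY),np.sin(LY),0])
def lever(im,u,v):
    A=np.linspace(.3,1.745,1500); tip=LH+.09*(np.sin(A-.873)[:,None]*EX+np.cos(A-.873)[:,None]*[0,0,1])
    e=np.array([np.linalg.norm(proj(im,t)-[u,v]) for t in tip]);return A[e.argmin()].round(3),e.min().round(2)
E
python3 - <<'E'
from h import *
need(LH+.09*(np.sin(.174)*EX+np.array([0,0,np.cos(.174)]))-[0,0,.019],LY+np.pi/2)
print(tool()[2]["wrist_force"])
for n in("scene","side"):
    im=get_image(n);print([b for b in blobs(im,(0,120,60),(8,255,255),10)[1] if 125<b[0][0]<165 and 200<b[0][1]<260 or 330<b[0][0]<375 and 130<b[0][1]<170])
E
```

```text
shift/twist [array([-0.0007,  0.0006,  0.0009]), np.float64(-0.0017)] pos [ 0.5933 -0.2842  0.1205] rpy [ 3.141e+00 -8.000e-04 -2.179e-01] t 3.35 q [-0.645  0.286  0.1    1.384 -0.     2.715]
[2.22793446 0.45957628 1.30523232]
[((np.float64(131.3), np.float64(200.4)), 104, (126, 191, 11, 19))]
[((np.float64(370.8), np.float64(135.8)), 19, (369, 134, 5, 5)), ((np.float64(348.8), np.float64(144.6)), 21, (346, 143, 6, 5))]
```

drive_tool:
  increments:
    - {"gripper": 0.0,"tx": 0,"ty": 0,"tz": -0.04,"twist": 0}
    - {"gripper": 0.0,"tx": 0,"ty": 0,"tz": -0.08,"twist": 0}
    - {"gripper": 1.0,"tx": -0.04,"ty": 0,"tz": -0.12,"twist": 0}
    - {"gripper": 1.0,"tx": -0.08,"ty": 0,"tz": -0.15,"twist": 0}
    - {"gripper": 1.0,"tx": -0.08,"ty": 0,"tz": -0.15,"twist": 0}
    - {"gripper": 1.0,"tx": -0.08,"ty": 0,"tz": -0.15,"twist": 0}

```text
time_s: 4.05
eef_pos: [0.5144, -0.2673, 0.2719]
ee_rot: [3.14, -0.002, -0.219]
wrist_force: [0.4, -0.2, -0.9]
opening: 0.678
finger_force: 0.0
```

Run:
```python
from h import *
im=und(get_image("wrist")); np.savez("w3.npz",**im)
R=blobs(im,(0,140,80),(8,255,255))[1];print(R); print(blobs(im,(45,100,60),(80,255,255))[1])
for b in R: print(b[0],lever(im,*b[0]))
cv2.imwrite("pics/w3.png",im["pixels"])
```

```text
[((np.float64(452.3), np.float64(98.5)), 953, (434, 81, 37, 35)), ((np.float64(47.4), np.float64(112.0)), 1018, (29, 95, 38, 35)), ((np.float64(277.3), np.float64(120.8)), 1124, (259, 102, 38, 39)), ((np.float64(368.5), np.float64(377.4)), 144, (364, 367, 10, 22))]
[((np.float64(19.9), np.float64(5.5)), 198, (7, 0, 26, 15)), ((np.float64(251.7), np.float64(91.6)), 98, (247, 86, 10, 13)), ((np.float64(338.4), np.float64(300.2)), 56, (335, 296, 8, 9))]
(np.float64(452.3), np.float64(98.5)) (np.float64(0.906), np.float64(173.67))
(np.float64(47.4), np.float64(112.0)) (np.float64(0.821), np.float64(231.28))
(np.float64(277.3), np.float64(120.8)) (np.float64(0.749), np.float64(1.42))
(np.float64(368.5), np.float64(377.4)) (np.float64(0.3), np.float64(224.46))
```

View pics/w3.png

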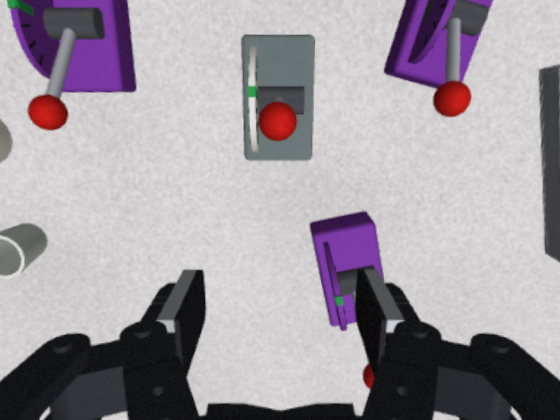

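The grip slipped off part way. The ball is now at (277,121), about 0.75 rad. I'll regrip deeper.

Run:
```python
from h import *
im=dict(np.load("w3.npz")); b=onz(im,277.3,120.8,.1393); print("ball",b, "plane offset",(b-LH)@[-EX[1],EX[0],0],"along",(b-LH)@EX)
need(b-[0,0,.025],LY+np.pi/2)
```

```text
ball [ 0.56663495 -0.27797622  0.1393    ] plane offset 0.0009585387623005722 along -0.01112978032457397
shift/twist [array([ 0.053 , -0.0007,  0.156 ]), np.float64(-0.0027)] pos [ 0.5147 -0.2671  0.2702] rpy [ 3.1409e+00 -6.0000e-04 -2.1890e-01] t 4.1 q [-0.704  0.054  0.116  1.632 -0.     2.657]
```

drive_tool:
  increments:
    - {"gripper": 1.0,"tx": 0.03,"ty": -0.001,"tz": 0.03,"twist": 0}
    - {"gripper": 1.0,"tx": 0.053,"ty": -0.001,"tz": 0.07,"twist": 0}
    - {"gripper": 1.0,"tx": 0.053,"ty": -0.001,"tz": 0.11,"twist": 0}
    - {"gripper": 1.0,"tx": 0.053,"ty": -0.001,"tz": 0.14,"twist": 0}
    - {"gripper": 1.0,"tx": 0.053,"ty": -0.001,"tz": 0.156,"twist": 0}
    - {"gripper": 1.0,"tx": 0.053,"ty": -0.001,"tz": 0.156,"twist": 0}
    - {"gripper": 0.0,"tx": 0.053,"ty": -0.001,"tz": 0.156,"twist": 0}
    - {"gripper": 0.0,"tx": 0.053,"ty": -0.001,"tz": 0.156,"twist": 0}
    - {"gripper": 0.0,"tx": 0.053,"ty": -0.001,"tz": 0.156,"twist": 0}
    - {"gripper": 0.0,"tx": 0.053,"ty": -0.001,"tz": 0.156,"twist": 0}
    - {"gripper": 0.0,"tx": 0.053,"ty": -0.001,"tz": 0.156,"twist": 0}
    - {"gripper": 0.0,"tx": 0.053,"ty": -0.001,"tz": 0.156,"twist": 0}

```text
time_s: 5.3
eef_pos: [0.5673, -0.2774, 0.1158]
ee_rot: [3.141, -0.002, -0.218]
wrist_force: [-1.0, 2.4, 5.7]
opening: 0.27
finger_force: 58.4
```

drive_tool:
  increments:
    - {"gripper": 0.6,"tx": 0,"ty": 0,"tz": 0,"twist": 0}
    - {"gripper": 0.6,"tx": 0,"ty": 0,"tz": 0,"twist": 0}
    - {"gripper": 0.6,"tx": 0,"ty": 0,"tz": 0.003,"twist": 0}
    - {"gripper": 0.6,"tx": 0,"ty": 0,"tz": 0.006,"twist": 0}
    - {"gripper": 0.6,"tx": 0,"ty": 0,"tz": 0.006,"twist": 0}
    - {"gripper": 0.0,"tx": 0,"ty": 0,"tz": 0.006,"twist": 0}
    - {"gripper": 0.0,"tx": 0,"ty": 0,"tz": 0.006,"twist": 0}
    - {"gripper": 0.0,"tx": 0,"ty": 0,"tz": 0.006,"twist": 0}
    - {"gripper": 0.0,"tx": 0,"ty": 0,"tz": 0.006,"twist": 0}
    - {"gripper": 0.0,"tx": 0,"ty": 0,"tz": 0.006,"twist": 0}

```text
time_s: 6.3
eef_pos: [0.5667, -0.2773, 0.1085]
ee_rot: [3.141, -0.0, -0.218]
wrist_force: [-1.2, 0.6, 1.6]
opening: 0.273
finger_force: 58.6
```

drive_tool:
  increments:
    - {"gripper": 0.0,"tx": 0.004,"ty": 0,"tz": -0.0003,"twist": 0}
    - {"gripper": 0.0,"tx": 0.008,"ty": 0,"tz": -0.0006,"twist": 0}
    - {"gripper": 0.0,"tx": 0.012,"ty": 0,"tz": -0.0007,"twist": 0}
    - {"gripper": 0.0,"tx": 0.016,"ty": 0,"tz": -0.0006,"twist": 0}
    - {"gripper": 0.0,"tx": 0.02,"ty": 0,"tz": -0.0003,"twist": 0}
    - {"gripper": 0.0,"tx": 0.024,"ty": 0,"tz": 0.0003,"twist": 0}
    - {"gripper": 0.0,"tx": 0.0268,"ty": 0,"tz": 0.0007,"twist": 0}
    - {"gripper": 0.0,"tx": 0.0268,"ty": 0,"tz": 0.0007,"twist": 0}
    - {"gripper": 0.0,"tx": 0.0268,"ty": 0,"tz": 0.0007,"twist": 0}

```text
time_s: 7.2
eef_pos: [0.5932, -0.2831, 0.1075]
ee_rot: [3.141, -0.001, -0.218]
wrist_force: [-2.2, -2.5, 0.9]
opening: 0.273
finger_force: 59.3
```

Still held. Release, rise and look.

drive_tool:
  increments:
    - {"gripper": 1.0,"tx": 0,"ty": 0,"tz": 0,"twist": 0}
    - {"gripper": 1.0,"tx": 0,"ty": 0,"tz": 0,"twist": 0}
    - {"gripper": 1.0,"tx": 0,"ty": 0,"tz": 0,"twist": 0}
    - {"gripper": 1.0,"tx": 0,"ty": 0,"tz": 0,"twist": 0}
    - {"gripper": 1.0,"tx": 0,"ty": 0,"tz": -0.04,"twist": 0}
    - {"gripper": 1.0,"tx": 0,"ty": 0,"tz": -0.09,"twist": 0}
    - {"gripper": 1.0,"tx": -0.04,"ty": 0,"tz": -0.13,"twist": 0}
    - {"gripper": 1.0,"tx": -0.08,"ty": 0,"tz": -0.16,"twist": 0}
    - {"gripper": 1.0,"tx": -0.08,"ty": 0,"tz": -0.16,"twist": 0}
    - {"gripper": 1.0,"tx": -0.08,"ty": 0,"tz": -0.16,"twist": 0}

```text
time_s: 8.2
eef_pos: [0.5148, -0.266, 0.2695]
ee_rot: [3.14, -0.003, -0.219]
wrist_force: [-0.3, 0.3, -0.5]
opening: 1.001
finger_force: 0.0
```

Run:
```python
from h import *
im=und(get_image("wrist")); np.savez("w4.npz",**im)
for b in blobs(im,(0,140,80),(8,255,255))[1]:
    if 200<b[0][0]<350: print(b,lever(im,*b[0]))
for b in blobs(im,(45,100,60),(80,255,255))[1]: print(b[0])
g=LH+np.array([-EX[1],EX[0],0])*.02+.045*(np.sin(.174)*EX+np.array([0,0,np.cos(.174)]));print(proj(im,g))
cv2.imwrite("pics/w4.png",cv2.resize(im["pixels"][20:180,200:360],None,fx=3.7,fy=3.7,interpolation=cv2.INTER_CUBIC))
# carousel: camera offset for next pose
c=np.array([.5718,.2362]);need([.5718-.075*np.cos(.185),.2362-.075*np.sin(.185),.32],np.radians(100.6)+np.pi/2)
```

```text
((np.float64(279.3), np.float64(82.5)), 1249, (260, 62, 39, 41)) (np.float64(1.026), np.float64(1.39))
(np.float64(20.0), np.float64(5.3))
(np.float64(253.4), np.float64(91.7))
(np.float64(340.2), np.float64(301.9))
[254.29444452  91.52440945]
shift/twist [array([-0.1224, -0.4729, -0.0527]), np.float64(1.1671)] pos [ 0.515  -0.2658  0.2676] rpy [ 3.1412e+00 -1.0000e-03 -2.1870e-01] t 8.25 q [-0.702  0.051  0.108  1.627  0.     2.658]
```

View pics/w4.png

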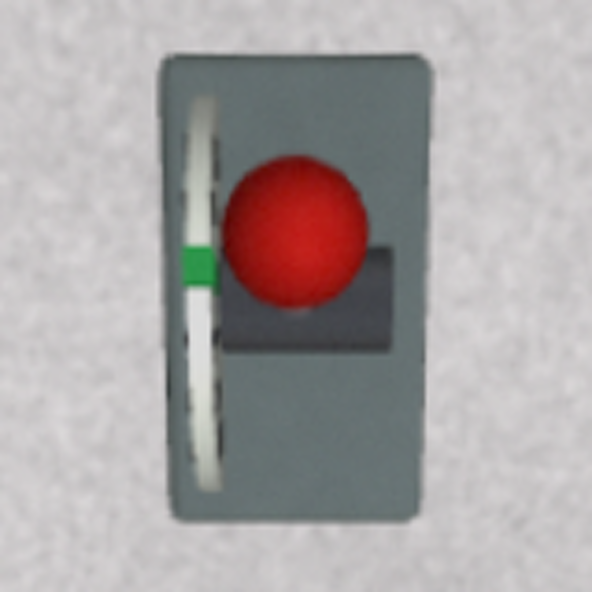

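The lever ball sits at (295,232) in the crop, level with the green mark given perspective; it reads 1.03 rad by model and about 1.05 by TCP. The lever is set, so on to the carousel.

drive_tool:
  increments:
    - {"gripper": 1.0,"tx": -0.003,"ty": -0.02,"tz": -0.02,"twist": -0.14}
    - {"gripper": 1.0,"tx": -0.008,"ty": -0.06,"tz": -0.04,"twist": -0.28}
    - {"gripper": 1.0,"tx": -0.014,"ty": -0.1,"tz": -0.04,"twist": -0.42}
    - {"gripper": 1.0,"tx": -0.02,"ty": -0.14,"tz": -0.04,"twist": -0.56}
    - {"gripper": 1.0,"tx": -0.026,"ty": -0.18,"tz": -0.04,"twist": -0.7}
    - {"gripper": 1.0,"tx": -0.032,"ty": -0.22,"tz": -0.04,"twist": -0.84}
    - {"gripper": 1.0,"tx": -0.038,"ty": -0.26,"tz": -0.04,"twist": -0.98}
    - {"gripper": 1.0,"tx": -0.044,"ty": -0.3,"tz": -0.04,"twist": -1.12}
    - {"gripper": 1.0,"tx": -0.05,"ty": -0.34,"tz": -0.04,"twist": -1.26}
    - {"gripper": 1.0,"tx": -0.055,"ty": -0.38,"tz": -0.04,"twist": -1.4}
    - {"gripper": 1.0,"tx": -0.061,"ty": -0.42,"tz": -0.04,"twist": -1.54}
    - {"gripper": 1.0,"tx": -0.067,"ty": -0.46,"tz": -0.04,"twist": -1.68}
    - {"gripper": 1.0,"tx": -0.073,"ty": -0.5,"tz": -0.04,"twist": -1.82}
    - {"gripper": 1.0,"tx": -0.079,"ty": -0.54,"tz": -0.04,"twist": -1.96}
    - {"gripper": 1.0,"tx": -0.083,"ty": -0.571,"tz": -0.04,"twist": -2.1}
    - {"gripper": 1.0,"tx": -0.083,"ty": -0.571,"tz": -0.04,"twist": -2.24}
    - {"gripper": 1.0,"tx": -0.083,"ty": -0.571,"tz": -0.04,"twist": -2.38}
    - {"gripper": 1.0,"tx": -0.083,"ty": -0.571,"tz": -0.04,"twist": -2.5}
    - {"gripper": 1.0,"tx": -0.083,"ty": -0.571,"tz": -0.04,"twist": -2.5}

```text
time_s: 10.15
eef_pos: [0.5574, 0.3104, 0.305]
ee_rot: [-3.139, -0.001, 2.284]
wrist_force: [0.4, -0.6, -0.7]
opening: 1.001
finger_force: 0.0
```

Run:
```python
from h import *
need([.558,.31,.31],np.radians(10.6))
```

```text
shift/twist [array([-0.0007,  0.0002, -0.005 ]), np.float64(0.5282)] pos [0.5574 0.3104 0.305 ] rpy [-3.1388e+00 -1.3000e-03  2.2840e+00] t 10.15 q [0.304 0.264 0.411 1.72  0.    1.161]
```

drive_tool:
  increments:
    - {"gripper": 1.0,"tx": 0,"ty": 0,"tz": 0,"twist": -0.14}
    - {"gripper": 1.0,"tx": 0,"ty": 0,"tz": 0,"twist": -0.28}
    - {"gripper": 1.0,"tx": 0,"ty": 0,"tz": 0,"twist": -0.42}
    - {"gripper": 1.0,"tx": 0,"ty": 0,"tz": 0,"twist": -0.56}
    - {"gripper": 1.0,"tx": 0,"ty": 0,"tz": 0,"twist": -0.7}
    - {"gripper": 1.0,"tx": 0,"ty": 0,"tz": 0,"twist": -0.84}
    - {"gripper": 1.0,"tx": 0,"ty": 0,"tz": 0,"twist": -0.98}
    - {"gripper": 1.0,"tx": 0,"ty": 0,"tz": 0,"twist": -1.12}
    - {"gripper": 1.0,"tx": 0,"ty": 0,"tz": 0,"twist": -1.26}
    - {"gripper": 1.0,"tx": 0,"ty": 0,"tz": 0,"twist": -1.4}
    - {"gripper": 1.0,"tx": 0,"ty": 0,"tz": 0,"twist": -1.54}
    - {"gripper": 1.0,"tx": 0,"ty": 0,"tz": 0,"twist": -1.68}
    - {"gripper": 1.0,"tx": 0,"ty": 0,"tz": 0,"twist": -1.82}
    - {"gripper": 1.0,"tx": 0,"ty": 0,"tz": 0,"twist": -1.96}
    - {"gripper": 1.0,"tx": 0,"ty": 0,"tz": 0,"twist": -2.1}
    - {"gripper": 1.0,"tx": 0,"ty": 0,"tz": 0,"twist": -2.24}
    - {"gripper": 1.0,"tx": 0,"ty": 0,"tz": 0,"twist": -2.38}
    - {"gripper": 1.0,"tx": 0,"ty": 0,"tz": 0,"twist": -2.52}
    - {"gripper": 1.0,"tx": 0,"ty": 0,"tz": 0,"twist": -2.613}
    - {"gripper": 1.0,"tx": 0,"ty": 0,"tz": 0,"twist": -2.613}

```text
time_s: 12.15
eef_pos: [0.5574, 0.31, 0.3061]
ee_rot: [3.14, -0.0, -1.39]
wrist_force: [0.5, -0.2, -0.9]
opening: 0.996
finger_force: 0.0
```

Run:
```python
from h import *
need([.5718,.2362,.145],np.radians(10.6))
im=und(get_image("wrist"),330.); np.savez("w5.npz",**im)
print(-im["R"].T@im["t"])
print(blobs(im,(95,100,120),(115,255,255))[1])
cv2.imwrite("pics/w5.png",cv2.resize(im["pixels"],None,fx=1.4,fy=1.4,interpolation=cv2.INTER_CUBIC))
```

```text
shift/twist [array([ 0.0752, -0.0012,  0.1611]), np.float64(-0.0046)] pos [0.5574 0.31   0.3061] rpy [ 3.1398e+00 -2.0000e-04 -1.3904e+00] t 12.15 q [ 0.303  0.263  0.411  1.721 -0.    -1.448]
[0.57117237 0.23610962 0.44960248]
[((np.float64(353.2), np.float64(132.3)), 237, (345, 124, 17, 18)), ((np.float64(276.9), np.float64(221.7)), 147, (250, 220, 61, 4)), ((np.float64(467.2), np.float64(416.7)), 205, (450, 412, 41, 8))]
```

View pics/w5.png

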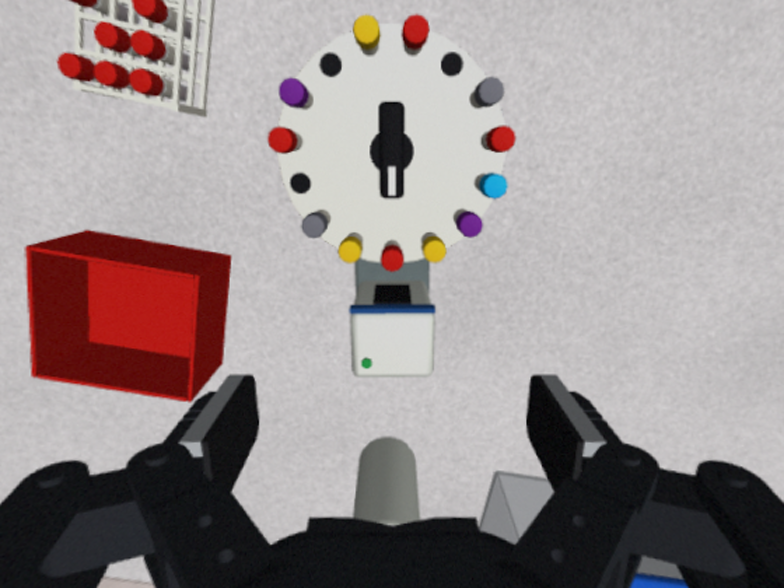

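The wrist view shows the bar centred at (391,150), stripe towards the reader and aligned with the image. Red is at the window, with yellow, purple and light-blue (494,186) next.

Run:
```python
from h import *
im=dict(np.load("w5.npz"))
a,b=onz(im,391/1.4,101/1.4,.18),onz(im,391.5/1.4,197/1.4,.18); print(a,b,np.linalg.norm(a-b),np.degrees(np.arctan2(*(b-a)[1::-1])))
c=(a+b)/2;print(c); need([c[0],c[1],.139],np.arctan2(*(b-a)[1::-1])-np.pi/2)
```

```text
[0.57560628 0.20970584 0.18      ] [0.56620021 0.25987586 0.18      ] 0.05104414607789361 100.61875425738853
[0.57090324 0.23479085 0.18      ]
shift/twist [array([ 0.0764, -0.0003,  0.1673]), np.float64(-0.0077)] pos [0.5574 0.31   0.3063] rpy [ 3.1400e+00 -2.0000e-04 -1.3931e+00] t 12.2 q [ 0.303  0.262  0.411  1.721  0.    -1.446]
```

drive_tool:
  increments:
    - {"gripper": 1.0,"tx": 0.04,"ty": 0,"tz": 0.02,"twist": -0.006}
    - {"gripper": 1.0,"tx": 0.076,"ty": -0.0005,"tz": 0.05,"twist": -0.006}
    - {"gripper": 1.0,"tx": 0.076,"ty": -0.0005,"tz": 0.09,"twist": -0.006}
    - {"gripper": 1.0,"tx": 0.076,"ty": -0.0005,"tz": 0.13,"twist": -0.006}
    - {"gripper": 1.0,"tx": 0.076,"ty": -0.0005,"tz": 0.166,"twist": -0.006}
    - {"gripper": 1.0,"tx": 0.076,"ty": -0.0005,"tz": 0.166,"twist": -0.006}
    - {"gripper": 0.0,"tx": 0.076,"ty": -0.0005,"tz": 0.166,"twist": -0.006}
    - {"gripper": 0.0,"tx": 0.076,"ty": -0.0005,"tz": 0.166,"twist": -0.006}
    - {"gripper": 0.0,"tx": 0.076,"ty": -0.0005,"tz": 0.166,"twist": -0.006}
    - {"gripper": 0.0,"tx": 0.076,"ty": -0.0005,"tz": 0.166,"twist": -0.006}
    - {"gripper": 0.0,"tx": 0.076,"ty": -0.0005,"tz": 0.166,"twist": -0.006}
    - {"gripper": 0.0,"tx": 0.076,"ty": -0.0005,"tz": 0.166,"twist": -0.006}
    - {"gripper": 0.0,"tx": 0.076,"ty": -0.0005,"tz": 0.166,"twist": -0.006}

```text
time_s: 13.5
eef_pos: [0.5715, 0.2352, 0.1428]
ee_rot: [-3.141, -0.0, -1.383]
wrist_force: [-4.4, -1.0, 7.5]
opening: 0.159
finger_force: 59.1
```

Run:
```python
from h import *
need([.571,.235,.139],np.radians(10.6)); o=tool()[2]; print(o["wrist_torque"],o["wrist_force"])
```

```text
shift/twist [array([0.0001, 0.0006, 0.0038]), np.float64(0.0031)] pos [0.5715 0.2352 0.1428] rpy [-3.1412e+00 -2.0000e-04 -1.3827e+00] t 13.5 q [ 0.179  0.159 -0.003  1.408 -0.    -1.58 ]
[-0.21449718  0.87138846 -0.12834396] [-4.38815403 -0.95621185  7.50365232]
```

drive_tool:
  increments:
    - {"gripper": 0.0,"tx": 0,"ty": 0,"tz": 0,"twist": 0.06}
    - {"gripper": 0.0,"tx": 0,"ty": 0,"tz": 0,"twist": 0.12}
    - {"gripper": 0.0,"tx": 0,"ty": 0,"tz": 0,"twist": 0.18}
    - {"gripper": 0.0,"tx": 0,"ty": 0,"tz": 0,"twist": 0.24}
    - {"gripper": 0.0,"tx": 0,"ty": 0,"tz": 0,"twist": 0.3}
    - {"gripper": 0.0,"tx": 0,"ty": 0,"tz": 0,"twist": 0.36}
    - {"gripper": 0.0,"tx": 0,"ty": 0,"tz": 0,"twist": 0.42}
    - {"gripper": 0.0,"tx": 0,"ty": 0,"tz": 0,"twist": 0.42}
    - {"gripper": 0.0,"tx": 0,"ty": 0,"tz": 0,"twist": 0.42}

```text
time_s: 14.4
eef_pos: [0.5713, 0.2352, 0.1428]
ee_rot: [-3.141, -0.0, -1.802]
wrist_force: [-4.3, -0.9, 7.2]
opening: 0.158
finger_force: 59.1
```

Run:
```python
from h import *
o=tool()[2]; print(o["wrist_torque"],o["wrist_force"],o["ee_rot"],-1.386-o["ee_rot"][2])
im=get_image("scene"); print([b for b in blobs(im,(85,60,120),(115,255,255),8)[1] if 290<b[0][0]<390])
b=[b for b in blobs(im,(85,60,120),(115,255,255),8)[1] if 290<b[0][0]<390]
for x in b: p=onz(im,*x[0],.119);print(np.degrees(np.arctan2(p[1]-.2359,p[0]-.5752)),p)
```

```text
[-0.28109693  1.06991336  0.05620711] [-4.26085497 -0.91962296  7.21990035] [-3.14147348e+00 -1.76100069e-04 -1.80244003e+00] 0.4164400273685023
[]
```

drive_tool:
  increments:
    - {"gripper": 0.0,"tx": 0,"ty": 0,"tz": 0,"twist": 0.06}
    - {"gripper": 0.0,"tx": 0,"ty": 0,"tz": 0,"twist": 0.12}
    - {"gripper": 0.0,"tx": 0,"ty": 0,"tz": 0,"twist": 0.18}
    - {"gripper": 0.0,"tx": 0,"ty": 0,"tz": 0,"twist": 0.24}
    - {"gripper": 0.0,"tx": 0,"ty": 0,"tz": 0,"twist": 0.3}
    - {"gripper": 0.0,"tx": 0,"ty": 0,"tz": 0,"twist": 0.36}
    - {"gripper": 0.0,"tx": 0,"ty": 0,"tz": 0,"twist": 0.42}
    - {"gripper": 0.0,"tx": 0,"ty": 0,"tz": 0,"twist": 0.42}

```text
time_s: 15.25
eef_pos: [0.5711, 0.2353, 0.1428]
ee_rot: [3.141, -0.0, -2.224]
wrist_force: [-7.2, -1.0, 7.7]
opening: 0.16
finger_force: 59.1
```

drive_tool:
  increments:
    - {"gripper": 0.0,"tx": 0,"ty": 0,"tz": 0,"twist": 0.06}
    - {"gripper": 0.0,"tx": 0,"ty": 0,"tz": 0,"twist": 0.12}
    - {"gripper": 0.0,"tx": 0,"ty": 0,"tz": 0,"twist": 0.18}
    - {"gripper": 0.0,"tx": 0,"ty": 0,"tz": 0,"twist": 0.24}
    - {"gripper": 0.0,"tx": 0,"ty": 0,"tz": 0,"twist": 0.3}
    - {"gripper": 0.0,"tx": 0,"ty": 0,"tz": 0,"twist": 0.35}
    - {"gripper": 0.0,"tx": 0,"ty": 0,"tz": 0,"twist": 0.4}
    - {"gripper": 0.0,"tx": 0,"ty": 0,"tz": 0,"twist": 0.42}
    - {"gripper": 0.0,"tx": 0,"ty": 0,"tz": 0,"twist": 0.42}
    - {"gripper": 0.0,"tx": 0,"ty": 0,"tz": 0,"twist": 0.42}

```text
time_s: 16.25
eef_pos: [0.571, 0.2354, 0.1428]
ee_rot: [3.141, -0.0, -2.642]
wrist_force: [-6.5, 0.0, 8.2]
opening: 0.155
finger_force: 59.2
```

Run:
```python
from h import *
o=tool()[2]; print(o["wrist_torque"],o["wrist_force"],o["ee_rot"],-1.386-o["ee_rot"][2])
for n,f in(("side",0),("wrist",1),("scene",0)):
    im=get_image(n); im=und(im,200.) if f else im
    for x in blobs(im,(90,100,110),(115,255,255),8)[1]:
        p=onz(im,*x[0],.119);r=np.hypot(*(p-[.571,.2358,0])[:2])
        if r<.12: print(n,x,p.round(3),r.round(3),np.degrees(np.arctan2(p[1]-.2358,p[0]-.571)).round(1))
    if f or n=="side": cv2.imwrite(f"pics/end_{n}.png",im["pixels"])
a,b=cv2.imread("pics/end_side.png")[190:330,170:310],cv2.imread("pics/end_wrist.png")
cv2.imwrite("pics/end.png",np.hstack([cv2.resize(a,(400,400),interpolation=2),b[:400,80:480]]))
S=dict(np.load("scene0.npz"))
```

```text
[-0.08824175  1.32513095  0.1029867 ] [-6.45768119e+00  1.46139322e-03  8.22638884e+00] [ 3.14138911e+00 -3.18738062e-04 -2.64196738e+00] 1.255967375918934
side ((np.float64(234.2), np.float64(271.2)), 34, (232, 268, 5, 8)) [0.556 0.31  0.119] 0.076 101.7
wrist ((np.float64(398.4), np.float64(265.7)), 204, (384, 242, 30, 49)) [0.545 0.35  0.119] 0.117 102.9
wrist ((np.float64(355.2), np.float64(255.9)), 385, (343, 244, 24, 25)) [0.556 0.307 0.119] 0.073 101.9
scene ((np.float64(357.5), np.float64(182.8)), 24, (355, 181, 6, 5)) [0.558 0.31  0.119] 0.075 99.8
```

View pics/end.png

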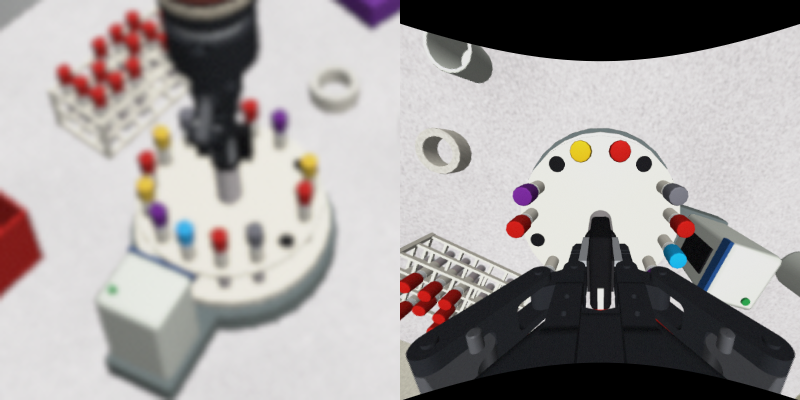

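The light-blue cap, at (184,233) in the side crop, stands in front of the reader window. It measures about 101°, the reader's direction, with a turn of 1.256 rad, and the grip is holding.

```bash
python3 -c "
from h import *
print(order.sign_off())"
```

```text
the job is handed in; nothing more can be done
None
```

The job is handed in: the lever reads about 1.03–1.05 rad against the 1.047 mark (the first grip slipped, so it took a second), and the carousel is held at the third stop (1.256 rad) with the light-blue cap at the window.

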